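Level the polished slab on the cup stage by feel

TASK

The polished rock slab on the microscope's cup stage stands tilted. Take the nylon-tipped probe from the tool rack, touch its tip to the slab's face at several points, lifting it between touches, to feel which side is high, and press that side down with the tip until the face is level to within a degree; then put the probe back in its hole in the rack. Never push harder than 25 N on the slab, keep the gripper itself off the stage, and leave the other things on the bench where they are.

Things in the scene. Friction and masses are not known exactly. Their poses are not given: they have to be found in the camera images.
- stage: Microscope cup stage, fixed to the bench: grey round foot 110 mm across, short post, and on it a friction cup carrying an aluminium disc 112 mm across with a round polished marble slab, 100 mm across, 8 mm thick, centred on top. Origin: centre of the foot's underside, on the bench, z up. The slab's centre is straight above it. The slab cracks above 25 N.
- stage_axis (a point): Fixed point on the stage's axis, 97 mm above the bench. The centre of the slab's face is on this axis, up to 7 mm above or below this point (90 to 104 mm over the bench). The cup swivels all ways about that centre, which so keeps its height. The face starts tilted 3 to 6 degrees, direction unknown: rim 3 to 5 mm high on one side, as low on the other. Tilt and height are not measured: feel them.
- stage_clamp (a point): Clamp screw on the post's sleeve, 30 mm above the bench; leave it: the post stays put. The cup is held by friction alone: a touch of a few newtons does not move it; pressed 40 mm from the slab's centre with 10 to 15 N the face gives there, slowly, and stays where it is left without springing back. Near the centre it is rigid. Past 12 degrees it jumps out of its socket.
- probe: Loose probe, about 90 g, 133 mm long, upright in the rack: white nylon ball tip 12 mm across, steel rod 8 mm, round guard 34 mm across, square aluminium handle 20 x 20 mm. Origin: lowest point of the tip; z up the probe; x, y normal to the handle's flats. Above the origin: guard 70 to 75 mm, handle 75 to 133 mm. In the rack the guard rests on the rack's top, origin 10 mm above the bench.
- rack: White tool rack fixed to the bench, 64 (x) x 150 (y) x 80 mm high, open below its 30 mm thick top. Origin: centre of its underside. It has two holes: the probe's, 16 mm wide, at y = -45 mm, and a smaller one, 10 mm wide, at y = +45 mm, in which the needle holder hangs.
- rack_hole (a point): Centre of the mouth of the probe's hole, on the rack's top, 80 mm above the bench. The hole is 16 mm wide with a 2 mm chamfer and goes through the 30 mm thick top.
- needle: Bystander: needle holder with a round wooden handle 12 mm across, in the rack's smaller hole; its top is 134 mm above the bench. Origin: its lowest point.
- tweezers: Bystander: steel tweezers, 135 mm long, 7 mm high, lying between stage and rack. Origin: centre of the underside.
- dish: Bystander: glass Petri dish, 90 mm across, 16 mm high. Origin: centre of the underside.
- amber: Bystander: amber glass jar, 72 mm across, 130 mm high. Origin: centre of the underside.
- beaker: Bystander: glass beaker, 70 mm across, 90 mm high. Origin: centre of the underside.
- driver: Bystander: screwdriver with a black handle, 160 mm long, lying on the bench.
- offcut: Bystander: marble offcut, 60 x 45 x 25 mm. Origin: centre of the underside.
- mount: Bystander: grey round specimen mount, 32 mm across, 22 mm high. Origin: centre of the underside.
Mind the look-alikes: they are no part of the job. Leave any blue, orange or yellow look-alike of the probe alone.

How it is judged (in metres and radians):
On the way, in this order (a step that is already met when the one before it is completed fails the run):
1. the probe is drawn out of the rack (z of probe in the frame of rack above 0.085 m), for 0.1 s.
2. the tip touches the slab, the slab still being tilted (contact force between probe and stage above 0.5 N and angle between slab_c0's own z axis and vertical above 0.03 rad), for 0.05 s.
3. the tip is lifted off the slab (contact force between probe and stage below 0.1 N), for 0.05 s.
4. the tip touches again, the slab still being tilted (all of step 2), for 0.05 s.
5. the tip is lifted off the slab (contact force between probe and stage below 0.1 N), for 0.05 s.
6. the tip touches a third time (to feel or to press), the slab still being tilted (all of step 4), for 0.05 s.
7. the face is level to within one degree, with the probe off it (angle between slab_c0's own z axis and vertical below 0.0175 rad and contact force between probe and stage below 0.1 N), for 0.2 s.
At the end, for the whole second after the job is handed in: The slab's face is level to within one degree (17.5 mrad), and the probe stands at rest in its hole in the rack, guard down on the rack's top (within 4 mm), upright within 0.1 rad (angle between slab_c0's own z axis and vertical below 0.0175 rad and horizontal distance between probe and rack_hole below 0.008 m and z of probe in the frame of rack between 0.005 and 0.014 m and angle between probe's own z axis and vertical below 0.1 rad and linear speed of probe below 0.02 m/s); the robot touches nothing.
It fails at once if more than 25 N between the probe and the stage (contact force between probe and stage above 25 N).
It fails at once if the gripper or the arm touches the stage (contact force between any of the fingers, the arm and stage above 0.5 N).
It fails at once if the slab is tipped past 12 degrees, out of its socket (angle between slab_c0's own z axis and vertical above 0.21 rad).
It fails at once if the jar or the beaker is knocked over (angle between any of amber, beaker's own z axis and vertical above 0.3 rad).
It fails at once if a bystander is moved by more than 20 mm (distance of any of needle, tweezers, dish, amber, beaker, driver, offcut, mount from where it was at the start of the episode above 0.02 m).
It also fails if it takes over 64 s, if anything falls off the work surface, if the arm or the gripper's body presses on something with over 40 N, if the wrist force passes 120 N, or if a joint passes its speed limit or range.

ROBOT

A 6-joint arm with a two-finger parallel gripper is mounted at the origin on the work surface. World frame = base frame: x ahead of the robot, y to its left, z up, the work surface at z = 0. Lengths are in mm, angles in rad, forces in N, time in s.
With the tool pointing down it reaches from about 350 to 975 mm from the base axis. Payload 7.1 kg.
Tool frame: the origin (TCP) lies midway between the tips of the shut fingers; the grasp point (between the pads) lies 19 mm behind it (ctrl.grip_depth is the distance from the TCP to the grasp point, in mm); z points along the fingers, y is the line along which they close (so a half turn about z gives the same grasp; the last joint's range is limited). The gripper opens to 88 mm and grips with 3 to 60 N. Pads are 20 mm wide; open, the fingers measure 115 mm over their backs; the gripper's body (75 mm by 178 mm) begins 61 mm behind the grasp point.
Start: joints at [1.33, 0.423, 1.63, -0, 1.089, -0.019], TCP at [137.46, 609.68, 222.675] pointing down, gripper open.
Joint ranges: [-3, 3], [-0.9, 2.11], [0.09, 2.58], [-1.31, 4.45], [0.11, 2.69], [-2.54, 2.54]. Speed limits (rad/s): [2.39, 2.39, 3.01, 3.14, 3.14, 3.14].

INTERFACE

Orientations are given as a rotation vector (axis times angle).
In Python, from workcell import ctrl, cams gives the robot as it stands.
- The arm moves only by the tool move_arm, never from a script. Its argument "steps" is a list of rows, each a list of 3 entries, a list of its own where there are three numbers: the shift along the tool's x, y, z in units of 25 mm (1.0 is 25 mm), then the turn about the tool's z in units of 5 degrees (1.0 is 5 degrees), then the closure, from 0 (fully open) to 1 (shut). A call has 1 to 20 rows; each row shifts and turns the commanded pose from where the row before left it, along the tool's axes as they then stand; what a row does not reach is not made up. A row lasts 1/12 s, in which the tool goes at most 41.7 mm and 7.16 degrees, less where a joint would pass 70% of its speed; a pose out of reach is approached as far as the arm can. A call is refused whole if a number of a shift passes 1 or a number of a turn 1, either way. A call with a gripper value outside its range is refused whole. The fingers move at their own pace and stop on an object; the grip force is fixed at half the most. Time passes only in rows, so rows that do not move let the fingers close. It gives the time, the measured TCP pose, the force, the opening and the grip force at its end, in the units of the state.
- ctrl.get_obs(): the state, without advancing time (a new reading comes with each control period).
- cams.get_image(name): name is "scene" or "top"; returns a dict with "image" (400x640x3 uint8, red, green, blue), "camera_matrix" (3x3 intrinsics, pixels), "k1" (the pictures are not rectified: a ray, as slopes to the right and down, at radius r is drawn at 1 + k1 r^2 times it, then the intrinsics apply), "xyz" and "rotation" of the camera in the world. Camera axes: x right, y down, z forward; pixel columns grow to the right and rows downward; lengths in mm; the calibration is good to about 2 mm. A picture is of the moment at which its call begins. There is no depth.
- ctrl.close_job(): hands the job in; it is judged then, once.
Trained networks look in the newest picture that a camera, given by its name, has taken for a name from the list of things; names that differ only in an ending like _2 or _b are one class to them, and where a whole thing is asked for, a point or a joint stands for the part that bears it (a point fixed in the world has none). Each returns a list of dicts, best first, with "p" (0 to 1); they miss things now and then, are a little off and sometimes report something else, mostly with a low value. They report only what shows in the picture. A call takes as long as a camera call. They do not tell look-alikes from the thing itself.
- cams.boxes_of(camera, thing): "rect" ([centre column, centre row, width, height] in pixels, round what is visible of it).
- cams.cut_out(camera, thing): "pixels" (400x640 bool, what is visible of it) and "rect" ([centre column, centre row, width, height] in pixels, round what is visible of it).
The state is a dict: "t": time; "qpos": joint angles; "qvel": joint speeds; "joint_torque": joint torques, N m; "ee_pos": TCP position; "orientation": TCP orientation; "ft_force": force on the tool from outside, world axes, zero at the start; "moment": the same for the moment, N m; "width": finger opening in mm; "grasp_force": force on a finger pad.
Only numpy, scipy, OpenCV 4.12 (cv2) and the standard library are available. Lean on these libraries where they do the work, as an engineer would, in place of code of your own. Each camera call takes 0.05 s, during which the arm holds its last target. There are 200 camera calls.

## Working session

There is one attempt and no reset: what is moved stays moved. The work goes in short steps, Python scripts to look and compute and a tool call to move; the robot and the scene stay as the last step left them, time stands still between calls to the robot, and variables do not carry over. Pictures are saved under pics/ and viewed, at most 10 in all, crops included, and the job is handed in when it is done.

Besides the shell and the picture viewer there is one more tool, called after "Emit:" by a JSON object that holds its "op" and its "data". move_arm: Moves the arm, as the interface text tells. Its arguments: {"type":"object","properties":{"steps":{"type":"array"}},"required":["steps"]}

```bash
mkdir -p pics; ls
cat > h.py <<'E'
import numpy as np, cv2
from scipy.spatial.transform import Rotation as R
from workcell import ctrl, cams
def ray(im,u,v):
    K=im['camera_matrix'];k=im['k1']
    d=np.array([(u-K[0][2])/K[0][0],(v-K[1][2])/K[1][1]]);s=d.copy()
    for _ in range(20): s=d/(1+k*(s@s))
    return np.array(im['xyz']),mat(im)@np.array([s[0],s[1],1])
def mat(im):
    r=np.array(im['rotation']); return r if r.shape==(3,3) else R.from_rotvec(r).as_matrix()
def at(im,u,v,z):
    o,d=ray(im,u,v); return o+d*(z-o[2])/d[2]
def proj(im,p):
    c=mat(im).T@(np.array(p)-im['xyz']); s=c[:2]/c[2]; s=s*(1+im['k1']*(s@s)); K=im['camera_matrix']
    return np.array([K[0][0]*s[0]+K[0][2],K[1][1]*s[1]+K[1][2]])
def save(im,n): cv2.imwrite('pics/'+n,im['image'][:,:,::-1])
E
python3 - <<'E'
from h import *
for c in ['scene','top']:
    im=cams.get_image(c); save(im,c+'.png'); print(c,im['xyz'],im['rotation'],im['camera_matrix'],im['k1'])
    for t in ['probe','rack','stage','needle','tweezers','amber','beaker','dish']:
        print(t,[(round(b['p'],2),np.round(b['rect'],1).tolist()) for b in cams.boxes_of(c,t)][:4])
print(ctrl.get_obs())
E
```

```text
pics
scene [ 980.6516973  -626.1540381  1222.12143415] [-2.48794095 -0.67263492  0.21516104] [[493.08759225   0.         325.74445361]
 [  0.         493.08759225 198.85147089]
 [  0.           0.           1.        ]] -0.07418271320173213
probe [(0.83, [239.6, 293.8, 14.7, 23.9]), (0.64, [216.2, 278.4, 21.3, 27.5]), (0.58, [249.1, 250.4, 12.4, 15.5]), (0.49, [283.8, 274.1, 11.3, 28.1])]
rack [(0.92, [258.9, 249.9, 38.0, 67.4])]
stage [(0.62, [319.9, 152.8, 34.5, 40.7])]
needle [(0.57, [258.1, 220.9, 8.5, 14.1])]
tweezers [(0.7, [274.9, 193.3, 4.7, 3.7])]
amber [(0.71, [408.6, 181.1, 29.5, 45.2])]
beaker []
dish [(0.75, [351.2, 230.9, 29.6, 29.8])]
top [ 427.61685771   -4.47570608 1455.77058706] [-2.14468103  2.14360607 -0.14305264] [[384.30869553   0.         317.68095147]
 [  0.         384.30869553 202.72544643]
 [  0.           0.           1.        ]] -0.08624677516012967
probe [(0.54, [413.7, 221.1, 9.0, 4.4]), (0.44, [386.1, 232.8, 12.2, 12.0]), (0.35, [190.8, 233.0, 5.5, 23.2])]
rack [(0.89, [373.9, 239.6, 45.2, 36.0])]
stage [(0.66, [441.1, 213.2, 10.6, 12.6]), (0.64, [273
[... 204 characters left out ...]
)]
{'t': 0.9, 'qpos': array([ 1.32998875e+00,  4.23070110e-01,  1.62989253e+00,  1.98821256e-05,
        1.08862293e+00, -1.89874861e-02]), 'qvel': array([ 9.00619394e-04,  3.84047101e-04, -1.26520175e-03, -1.50723533e-03,
       -3.52278785e-04, -9.21949104e-05]), 'joint_torque': array([-8.83416960e-04, -5.44563532e+01, -2.74046177e+01,  6.42914814e-02,
        1.66989601e-02, -3.43579757e-05]), 'ee_pos': array([137.46156604, 609.67967725, 222.69668077]), 'orientation': array([-3.47732829e-01, -3.12227198e+00, -1.46236054e-05]), 'ft_force': array([ 0.30497396, -0.79596461, -0.34451317]), 'moment': array([-0.01955592,  0.02186606,  0.02958552]), 'grasp_force': 0.0, 'width': 87.7995111719929}
```

Run:
```python
import cv2
a=cv2.imread('pics/scene.png')[110:330,180:450]; b=cv2.imread('pics/top.png')[140:290,170:460]
cv2.imwrite('pics/c1.png',cv2.resize(a,None,fx=2.7,fy=2.7,interpolation=3)); cv2.imwrite('pics/c2.png',cv2.resize(b,None,fx=2.7,fy=2.7,interpolation=3))
```

```text
(no output)
```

View pics/c1.png

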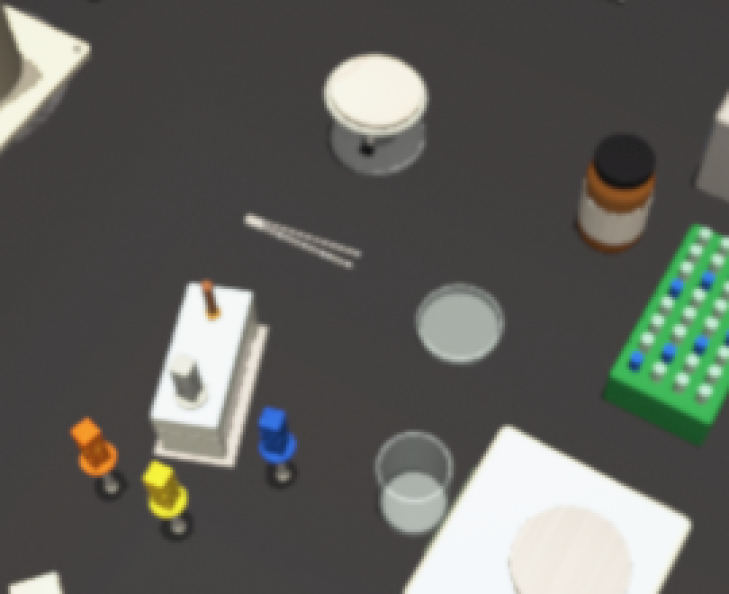

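View pics/c2.png

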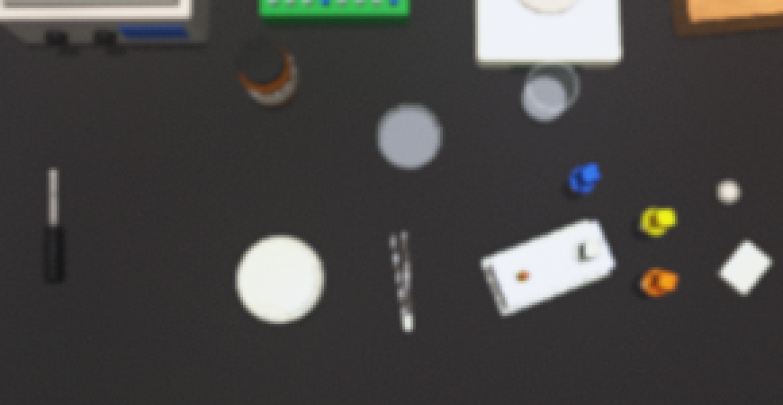

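The candidates in the scene picture are orange (216,276), yellow (241,291), blue (282,272) and the grey-aluminium one standing in the white rack at (249,251). The grey one fits the description. In the top view it shows at about (388,232). The stage is at scene (319,147) and top (274,243).

Run:
```python
from h import *
from scipy.optimize import least_squares
T=cams.get_image('top'); S=cams.get_image('scene')
ct=cams.cut_out('top','rack')[0]; cs=cams.cut_out('scene','rack')[0]
# rack: refine pose (x,y,yaw) from silhouettes
def white(im,m,thr=185):
    k=cv2.dilate(m.astype(np.uint8),np.ones((5,5)))
    return ((im['image'].min(2)>thr)&(k>0)).astype(np.uint8)
wt=white(T,ct['pixels']);
c=max(cv2.findContours(wt,0,2)[0],key=cv2.contourArea)
r=cv2.minAreaRect(c); print('top white',r)
B=cv2.boxPoints(r); P=np.array([at(T,u,v,80)[:2] for u,v in B]); print(P.round(1), 'ctr',P.mean(0), [np.linalg.norm(P[i]-P[i-1]).round(1) for i in range(4)])
for i in range(2): 
    e=P[i+1]-P[i]; print('edge ang',np.degrees(np.arctan2(e[1],e[0])))
# silhouette IoU fit w/ both cams (box)
def sil(im,p):
    x,y,a=p; Rm=R.from_euler('z',a).as_matrix()
    pts=np.array([proj(im,Rm@[sx*32,sy*75,z]+[x,y,0]) for sx in(-1,1) for sy in(-1,1) for z in (0,80)])
    h=cv2.convexHull((pts*16).astype(np.int32)); m=np.zeros((400,640),np.uint8); cv2.fillPoly(m,[h],255,shift=4,lineType=cv2.LINE_AA); return m/255.
from scipy.optimize import minimize
f=lambda p: sum((abs(sil(im,[p[0],p[1],p[2]/100])-cc['pixels']).sum()) for im,cc in((T,ct),(S,cs)))
ctr=P.mean(0); best=None
for a in np.radians([60,110,160,-60,-110]):
    for s in [0]:
        q=minimize(f,[ctr[0],ctr[1],a*100],method='Nelder-Mead',options=dict(initial_simplex=[[ctr[0],ctr[1],a*100],[ctr[0]+15,ctr[1],a*100],[ctr[0],ctr[1]+15,a*100],[ctr[0],ctr[1],a*100+30]]))
        if best is None or q.fun<best.fun: best=q
print('fit',best.x,best.fun,ct['pixels'].sum(),cs['pixels'].sum())
for n in ['probe','stage','tweezers','needle']:
  for c,im in(('top',T),('scene',S)):
    for b in cams.cut_out(c,n)[:4]:
        v,u=np.nonzero(b['pixels']); print(n,c,round(b['p'],2),np.round(b['rect'],1),'cen',u.mean().round(1),v.mean().round(1),[at(im,u.mean(),v.mean(),z)[:2].round(1).tolist() for z in (0,97,143)])
# stage slab white in top
m=np.zeros((400,640),bool); m[215:275,240:310]=1
w=white(T,m,150); c=max(cv2.findContours(w,0,2)[0],key=cv2.contourArea); e=cv2.fitEllipse(c); print('slab top',e,at(T,*e[0],97))
m=np.zeros((400,640),bool); m[125:160,295:345]=1
w=white(S,m,150); c=max(cv2.findContours(w,0,2)[0],key=cv2.contourArea); e=cv2.fitEllipse(c); print('slab scene',e,at(S,*e[0],93))
def up(im,x0,x1,y0,y1,n):cv2.imwrite('pics/'+n,cv2.resize(im['image'][y0:y1,x0:x1,::-1],None,fx=10,fy=10,interpolation=3))
a=cv2.resize(T['image'][215:265,345:405,::-1],(600,500),interpolation=2);cv2.imwrite('pics/c3.png',a)
```

```text
top white ((372.90399169921875, 238.06040954589844), (21.22622299194336, 44.63291549682617), 69.14553833007812)
[[ 503.2 -102.3]
 [ 560.1 -253.2]
 [ 488.8 -278.7]
 [ 432.8 -128.6]] ctr [ 496.24420288 -190.6907466 ] [np.float64(75.2), np.float64(161.2), np.float64(75.7), np.float64(160.2)]
edge ang -69.32814592129752
edge ang -160.3062082123652
fit [ 498.83357841 -194.4449125   352.54061653] 619.3450980392156 904 1820
probe top 0.56 [385.9 232.6   9.1   6.2] cen 387.2 232.4 [[521.3, -255.9], [515.1, -239.2], [512.1, -231.2]]
probe top 0.46 [416.4 221.6  11.5   6.3] cen 413.6 221.3 [[563.6, -357.9], [554.6, -334.4], [550.3, -323.2]]
probe top 0.46 [415.3 245.4  11.   11.1] cen 413.6 244.3 [[476.1, -355.4], [472.9, -332.0], [471.4, -320.9]]
probe top 0.4 [387.1 206.7   7.9   9.7] cen 386.3 205.6 [[624.1, -254.8], [611.0, -238.1], [604.8, -230.2]]
probe scene 0.81 [216.1 279.5  21.1  24. ] cen 214.8 276.5 [[431.5, -310.7], [475.1, -335.7], [495.8, -347.6]]
probe scene 0.68 [241.2 295.7  13.5  25. ] cen 241.3 293.1 [[521.8, -313.0], [558.2, -337.9], [575.5, -349.7]]
probe scene 0.64 [284.
[... 454 characters left out ...]
3] cen 249.3 251.6 [[469.1, -201.4], [509.7, -235.1], [529.0, -251.1]]
tweezers top 0.49 [321.2 258.6   1.6   2.1] cen 320.0 258.0 [[425.4, -1.1], [425.5, -1.4], [425.6, -1.5]]
tweezers scene 0.73 [289.9 198.6  44.1  14.1] cen 289.2 197.7 [[468.2, 5.2], [508.9, -44.9], [528.2, -68.7]]
needle scene 0.56 [258.6 221.3   7.1  11.2] cen 257.3 221.1 [[431.9, -109.0], [475.5, -150.0], [496.1, -169.5]]
slab top ((273.2606506347656, 242.9844207763672), (30.377893447875977, 31.16472816467285), 52.37395477294922) [477.72295584 163.61065217  97.        ]
slab scene ((318.7363586425781, 144.8430633544922), (28.800460815429688, 36.8392219543457), 95.73062896728516) [481.5339318  157.96601556  93.        ]
```

View pics/c3.png

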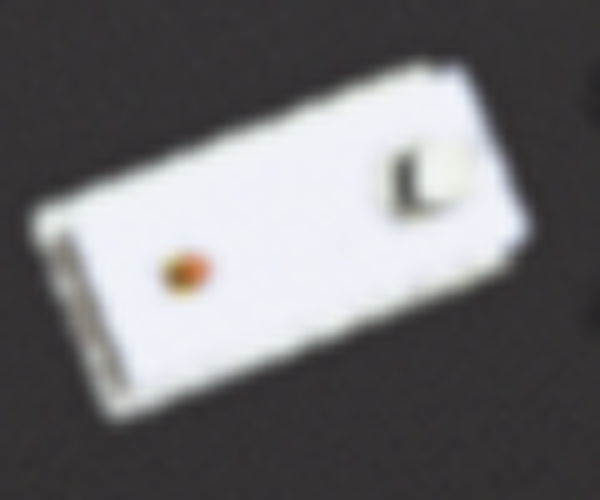

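The crop shows the white rack with the grey handle, its top at about top pixel (388.7,231.5), and the needle holder at (363.5,241.5). Next I take a close crop in the scene camera to check the handle's flats.

Run:
```python
from h import *
S=cams.get_image('scene');T=cams.get_image('top')
a=cv2.resize(S['image'][225:270,230:275,::-1],(540,540),interpolation=2)
b=cv2.resize(T['image'][220:245,375:400,::-1],(250,250),interpolation=2)
o=np.zeros((540,800,3),np.uint8);o[:,:540]=a;o[:250,545:795]=b;cv2.imwrite('pics/c4.png',o)
# silhouettes wanted
o1,d1=ray(T,388.7,231.5);o2,d2=ray(S,247,244)
A=np.array([d1,-d2]).T; s=np.linalg.lstsq(A,o2-o1,rcond=None)[0]; print(o1+s[0]*d1,o2+s[1]*d2)
print(at(T,388.7,231.5,143),at(S,247,244,143), at(T,363.5,241.5,134))
```

```text
[ 515.05282319 -235.94577731  145.89083824] [ 513.07972917 -237.78545691  146.08422346]
[ 515.24578994 -236.45662003  143.        ] [ 511.73953719 -236.67228399  143.        ] [ 481.66526723 -150.59058626  134.        ]
```

View pics/c4.png

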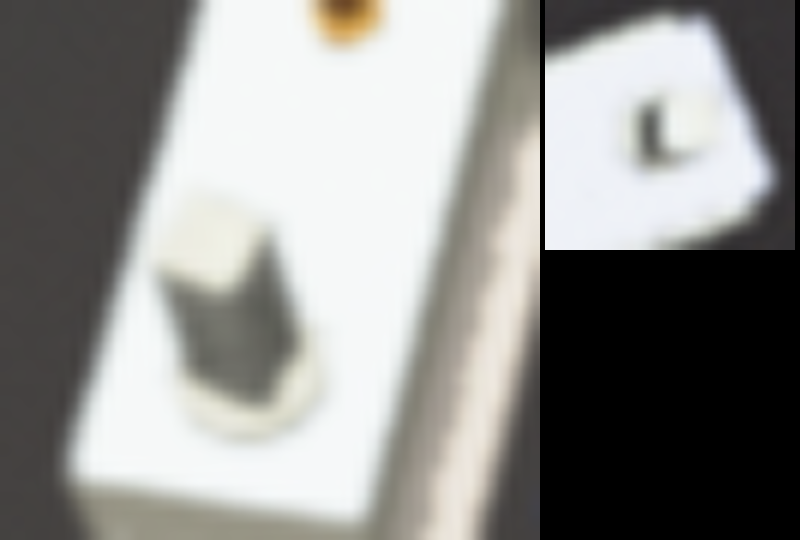

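The crop confirms the choice: a grey square handle on a round guard in the rack. Its top-face corners in the crop are about (157,265), (190,193), (272,225) and (225,295).

Run:
```python
from h import *
S=cams.get_image('scene');T=cams.get_image('top')
P=np.array([at(S,230+u/12-.5,225+v/12-.5,143)[:2] for u,v in [(157,265),(190,193),(272,225),(225,295)]])
print(P.round(1),P.mean(0))
for i in range(4):
    e=P[i]-P[i-1];print(np.linalg.norm(e).round(1),np.degrees(np.arctan2(e[1],e[0])).round(1)%90)
print('guard', at(S,230+248/12-.5,225+385/12-.5,85))
Q=np.array([at(S,230+u/12-.5,225+v/12-.5,80)[:2] for u,v in [(70,480),(365,522)]]);print('rack near edge',Q,np.degrees(np.arctan2(*(Q[1]-Q[0])[::-1])))
# edges of rack in the scene, direction
Q=np.array([at(S,230+u/12-.5,225+v/12-.5,80)[:2] for u,v in [(70,480),(197,10)]]);print('long',Q,np.degrees(np.arctan2(*(Q[1]-Q[0])[::-1])))
```

```text
[[ 506.4 -248.1]
 [ 502.6 -230.9]
 [ 521.6 -228.5]
 [ 522.6 -246.7]] [ 513.3178609  -238.54203786]
16.2 5.0
17.6 12.700000000000003
19.2 7.3
18.2 3.0999999999999943
guard [ 514.8150405  -241.52907076   85.        ]
rack near edge [[ 492.81216157 -277.63075339]
 [ 552.96535353 -253.79780231]] 21.613681924353074
long [[ 492.81216157 -277.63075339]
 [ 448.96704338 -169.10467476]] 111.99897256615574
```

Emit:
{"op": "move_arm", "data": {"steps": [[[-1,-1,0],-1,0],[[-1,-1,0],-1,0],[[-1,-1,0],-1,0],[[-1,-1,0],-1,0],[[-1,-1,0],0,0],[[-1,-1,0],0,0],[[-1,-1,0],0,0],[[-1,-1,0],0,0],[[-1,-1,0],0,0],[[-1,-1,0],0,0],[[0,-1,0],0,0],[[0,-1,0],0,0],[[0,-1,0],0,0],[[0,-1,0],0,0],[[0,-1,0],0,0],[[0,-1,0],0,0],[[0,-1,0],0,0],[[0,-1,0],0,0],[[0,-1,0],0,0],[[0,-1,0],0,0]]}}

```text
t: 3.37
ee_pos: [427.2, 122.7, 222.9]
orientation: [-0.2, 3.135, 0.0]
ft_force: [0.5, 0.3, -0.8]
width: 87.8
grasp_force: 0.0
```

```bash
cat >> h.py <<'E'
def to(p):
    o=ctrl.get_obs(); M=R.from_rotvec(o['orientation']).as_matrix(); y=M[:,1]
    d=M.T@(np.array(p)-o['ee_pos'])/25
    print('t',round(o['t'],2),'pos',o['ee_pos'].round(2),'yang',np.degrees(np.arctan2(y[1],y[0])).round(2),'zax',M[:,2].round(4),'shift',d.round(3),'F',o['ft_force'].round(2),'w',round(o['width'],1),'q6',o['qpos'].round(2))
E
python3 -c "
from h import *
to([513.5,-237.5,150])"
```

```text
t 3.37 pos [427.16 122.67 222.89] yang 97.3 zax [ 5.e-04  1.e-04 -1.e+00] shift [ -1.593 -14.729   2.916] F [ 0.45  0.31 -0.8 ] w 87.8 q6 [ 0.25  0.15  2.01 -0.    0.97 -1.45]
```

Emit:
{"op": "move_arm", "data": {"steps": [[[-0.1,-1,0],0,0],[[-0.1,-1,0],0,0],[[-0.1,-1,0],0,0],[[-0.1,-1,0],0,0],[[-0.1,-1,0],0,0],[[-0.1,-1,0],0,0],[[-0.1,-1,0],0,0],[[-0.1,-1,0],0,0],[[-0.1,-1,0],0,0],[[-0.1,-1,0],0,0],[[-0.1,-1,0],0,0],[[-0.1,-1,0],0,0],[[-0.1,-1,0],0,0],[[-0.1,-1,0],0,0],[[0,-0.5,0],0,0],[[0,0,0],0,0],[[0,0,0],0,0],[[0,0,0],0,0]]}}

```text
t: 4.87
ee_pos: [507.3, -230.2, 222.5]
orientation: [0.2, -3.134, -0.001]
ft_force: [0.5, 0.4, -0.1]
width: 88.2
grasp_force: 0.0
```

```bash
python3 -c "
from h import *
to([513.5,-237.5,150])
T=cams.get_image('top');S=cams.get_image('scene')
o=np.zeros((500,800,3),np.uint8);o[:400,:400]=cv2.resize(T['image'][205:255,360:410,::-1],(400,400),interpolation=2);o[:400,400:]=cv2.resize(S['image'][210:270,220:280,::-1],(400,400),interpolation=2);cv2.imwrite('pics/c5.png',o)"
```

```text
t 4.87 pos [ 507.28 -230.19  222.48] yang 97.3 zax [-8.e-04  7.e-04 -1.e+00] shift [-0.212 -0.324  2.899] F [ 0.51  0.43 -0.13] w 88.2 q6 [-0.45  0.32  1.78  0.    1.04 -2.15]
```

View pics/c5.png

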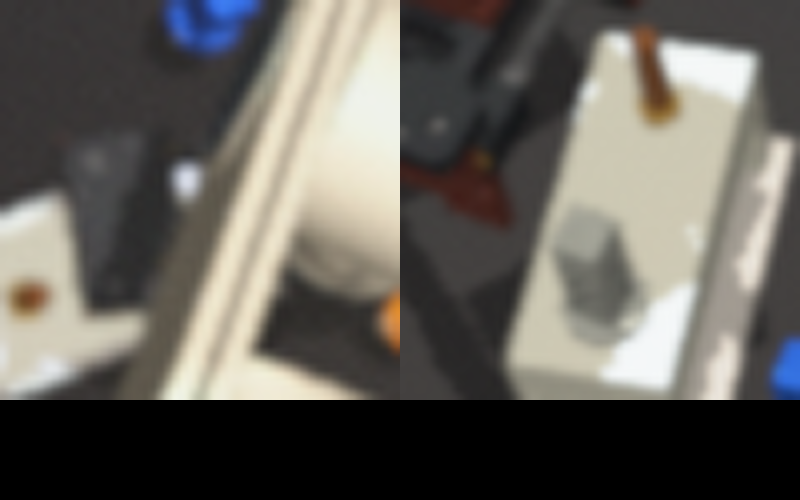

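The probe stands in the gripper's shadow with the open fingers above it, and nothing is in the way. Next I descend.

Emit:
{"op": "move_arm", "data": {"steps": [[[-0.2,-0.32,0.4],0,0],[[0,0,1],0,0],[[0,0,1],0,0],[[0,0,1],0,0],[[0,0,1],0,0],[[0,0,0.6],0,0],[[0,0,0.4],0,0],[[0,0,0],0,0],[[0,0,0],0,0]]}}

```text
t: 5.72
ee_pos: [514.0, -238.4, 87.4]
orientation: [0.2, -3.135, -0.001]
ft_force: [0.4, 0.5, 1.3]
width: 87.9
grasp_force: 0.0
```

```bash
python3 -c "
from h import *
to([513.5,-237.5,87])"
```

```text
t 5.72 pos [ 513.95 -238.44   87.37] yang 97.32 zax [-6.e-04  3.e-04 -1.e+00] shift [0.013 0.04  0.015] F [0.42 0.46 1.26] w 87.9 q6 [-0.46  0.53  1.84  0.    0.77 -2.15]
```

Emit:
{"op": "move_arm", "data": {"steps": [[[0,0,0],0,1],[[0,0,0],0,1],[[0,0,0],0,1],[[0,0,0],0,1],[[0,0,0],0,1],[[0,0,0],0,1],[[0,0,0],0,1],[[0,0,0],0,1],[[0,0,0],0,1],[[0,0,0],0,1]]}}

```text
t: 6.55
ee_pos: [513.7, -238.6, 87.6]
orientation: [0.2, -3.135, -0.0]
ft_force: [-0.3, -0.0, 0.8]
width: 24.5
grasp_force: 0.0
```

```bash
python3 -c "
from h import *
to([513.5,-237.5,87]); print(ctrl.get_obs()['grasp_force'],ctrl.get_obs()['moment'])"
```

```text
t 6.55 pos [ 513.75 -238.62   87.63] yang 97.29 zax [-1.e-04  0.e+00 -1.e+00] shift [0.004 0.046 0.025] F [-0.29 -0.04  0.77] w 24.5 q6 [-0.46  0.53  1.84 -0.    0.77 -2.15]
0.0 [ 0.03099839 -0.02080913  0.01010495]
```

Emit:
{"op": "move_arm", "data": {"steps": [[[0,0,0],0,1],[[0,0,0],0,1],[[0,0,0],0,1],[[0,0,0],0,1],[[0,0,0],0,1]]}}

```text
t: 6.97
ee_pos: [513.8, -238.6, 87.6]
orientation: [0.2, -3.135, -0.0]
ft_force: [-0.1, 0.8, -0.8]
width: 19.8
grasp_force: 30.0
```

```bash
python3 -c "
from h import *
to([513.5,-237.5,87]); print(ctrl.get_obs()['grasp_force'],ctrl.get_obs()['moment'])"
```

```text
t 6.97 pos [ 513.77 -238.59   87.62] yang 97.29 zax [-1.e-04  0.e+00 -1.e+00] shift [0.005 0.045 0.025] F [-0.14  0.83 -0.78] w 19.8 q6 [-0.46  0.53  1.84  0.    0.77 -2.15]
29.999909698963165 [ 0.04957919 -0.04378996 -0.01855891]
```

Emit:
{"op": "move_arm", "data": {"steps": [[[0,0,-0.4],0,1],[[0,0,-0.8],0,1],[[0,0,-1],0,1],[[0,0,-1],0,1],[[0,0,-1],0,1],[[0,0,-1],0,1],[[0,0,0],0,1],[[0,0,0],0,1]]}}

```text
t: 7.63
ee_pos: [514.6, -239.0, 219.6]
orientation: [-0.2, 3.132, -0.003]
ft_force: [-0.4, 0.3, -1.5]
width: 19.5
grasp_force: 30.0
```

```bash
python3 -c "
from h import *
to([513.5,-237.5,87]); print(ctrl.get_obs()['grasp_force'],ctrl.get_obs()['moment'])
S=cams.get_image('scene')
print(cams.boxes_of('scene','probe'))
cv2.imwrite('pics/c6.png',cv2.resize(S['image'][195:275,210:290,::-1],(560,560),interpolation=2))"
```

```text
t 7.63 pos [ 514.56 -239.02  219.57] yang 97.29 zax [ 0.0033 -0.0016 -1.    ] shift [0.05  0.076 5.302] F [-0.35  0.34 -1.47] w 19.5 q6 [-0.46  0.34  1.76 -0.    1.03 -2.15]
29.999848008155823 [0.06074007 0.04439995 0.00856384]
[{'rect': [239.3, 295.4, 15.3, 25.2], 'p': 0.8}, {'rect': [215.6, 282.2, 16.9, 23.0], 'p': 0.8}, {'rect': [283.9, 274.1, 12.4, 23.5], 'p': 0.63}]
```

View pics/c6.png

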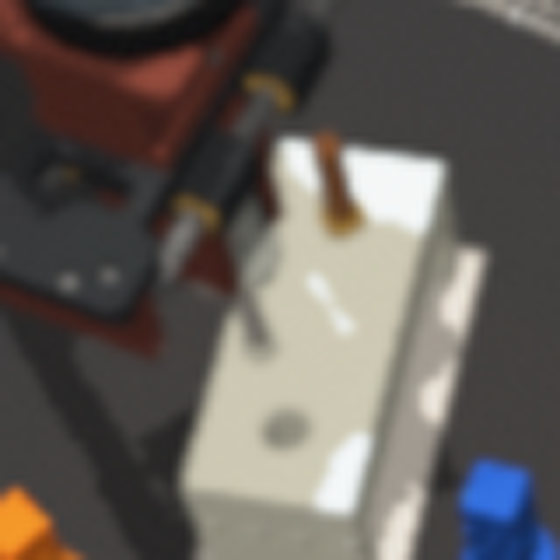

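The probe is out of the rack. The empty hole shows at crop (286,430), which is scene (250.4,255.9). Next I travel to the stage.

Emit:
{"op": "move_arm", "data": {"steps": [[[0,0.5,0],0,1],[[0,1,0],0,1],[[0,1,0],0,1],[[0,1,0],0,1],[[0,1,0],0,1],[[0,1,0],0,1],[[0,1,0],0,1],[[0,1,0],0,1],[[0,1,0],0,1],[[0,1,0],0,1],[[0,1,0],0,1],[[-0.3,1,0],0,1],[[-0.3,1,0],0,1],[[0,1,0],0,1],[[0,0.6,0],0,1],[[0,0.4,0.4],0,1],[[0,0,0.4],0,1],[[0,0,0],0,1]]}}

```text
t: 9.23
ee_pos: [480.4, 122.6, 194.6]
orientation: [0.202, -3.13, 0.002]
ft_force: [0.0, -0.4, -0.3]
width: 19.8
grasp_force: 30.0
```

```bash
python3 -c "
from h import *
S=cams.get_image('scene'); print('hole',at(S,250.4-.07,255.9-.07,80))
c=np.array([479.5,161.]);y=np.array([-.127,.992])
to([*(c-38*y),185])"
```

```text
hole [ 511.88287466 -237.8462574    80.        ]
t 9.28 pos [480.99 122.22 195.54] yang 97.31 zax [-0.0043 -0.0013 -1.    ] shift [-0.14   0.026  0.421] F [-0.99 -0.21 -0.29] w 20.0 q6 [ 0.23  0.27  1.93 -0.    0.94 -1.47]
```

Emit:
{"op": "move_arm", "data": {"steps": [[[-0.14,0,0.2],0,1],[[0,0,0.12],0,1],[[0,0,0.0],0,1],[[0,0,0],0,1],[[0,0,0],0,1],[[0,0,0],0,1]]}}

```text
t: 9.78
ee_pos: [486.3, 123.1, 189.9]
orientation: [-0.199, 3.135, 0.0]
ft_force: [-0.1, 0.4, -0.5]
width: 19.9
grasp_force: 30.0
```

Emit:
{"op": "move_arm", "data": {"steps": [[[0,0,0.04],0,1],[[0,0,0.04],0,1],[[0,0,0.04],0,1],[[0,0,0],0,1]]}}

```text
t: 10.12
ee_pos: [486.0, 123.3, 186.5]
orientation: [0.2, -3.135, 0.0]
ft_force: [0.5, 0.4, -1.3]
width: 19.8
grasp_force: 30.0
```

Emit:
{"op": "move_arm", "data": {"steps": [[[0,0,0.04],0,1],[[0,0,0.04],0,1],[[0,0,0.04],0,1],[[0,0,0],0,1]]}}

```text
t: 10.45
ee_pos: [486.0, 123.3, 183.4]
orientation: [0.2, -3.135, 0.0]
ft_force: [0.5, 0.7, -1.2]
width: 19.9
grasp_force: 30.0
```

Emit:
{"op": "move_arm", "data": {"steps": [[[0,0,0.04],0,1],[[0,0,0.04],0,1],[[0,0,0.04],0,1],[[0,0,0],0,1]]}}

```text
t: 10.78
ee_pos: [486.0, 123.3, 180.4]
orientation: [0.2, -3.135, 0.0]
ft_force: [-0.0, -0.3, -1.0]
width: 20.0
grasp_force: 30.0
```

Emit:
{"op": "move_arm", "data": {"steps": [[[0,0,0.04],0,1],[[0,0,0.04],0,1],[[0,0,0.04],0,1],[[0,0,0],0,1]]}}

```text
t: 11.12
ee_pos: [486.0, 123.3, 177.5]
orientation: [0.2, -3.135, 0.0]
ft_force: [-0.4, 0.2, -1.6]
width: 19.8
grasp_force: 30.0
```

Emit:
{"op": "move_arm", "data": {"steps": [[[0,0,0.04],0,1],[[0,0,0.04],0,1],[[0,0,0.04],0,1],[[0,0,0],0,1]]}}

```text
t: 11.45
ee_pos: [486.0, 123.3, 174.5]
orientation: [0.2, -3.135, 0.0]
ft_force: [-0.3, -0.1, -1.1]
width: 20.0
grasp_force: 30.0
```

Emit:
{"op": "move_arm", "data": {"steps": [[[0,0,0.04],0,1],[[0,0,0.04],0,1],[[0,0,0],0,1]]}}

```text
t: 11.7
ee_pos: [486.0, 123.3, 172.5]
orientation: [0.2, -3.135, 0.0]
ft_force: [0.2, 0.3, -1.2]
width: 20.0
grasp_force: 30.0
```

Emit:
{"op": "move_arm", "data": {"steps": [[[0,0,0.04],0,1],[[0,0,0.04],0,1],[[0,0,0],0,1]]}}

```text
t: 11.95
ee_pos: [486.0, 123.3, 170.5]
orientation: [0.2, -3.135, 0.0]
ft_force: [0.3, -0.1, -1.4]
width: 19.7
grasp_force: 30.0
```

Emit:
{"op": "move_arm", "data": {"steps": [[[0,0,0.04],0,1],[[0,0,0.04],0,1],[[0,0,0],0,1]]}}

```text
t: 12.2
ee_pos: [486.4, 123.3, 169.1]
orientation: [-0.2, 3.135, 0.0]
ft_force: [-1.2, -0.1, 6.2]
width: 19.9
grasp_force: 30.0
```

Emit:
{"op": "move_arm", "data": {"steps": [[[0,0,-0.48],0,1],[[0,0,0],0,1],[[0.06,1,0],0,1],[[0,1,0],0,1],[[0,1,0],0,1],[[0,0.05,0],0,1],[[0,0,0.08],0,1],[[0,0,0],0,1],[[0,0,0],0,1]]}}

```text
t: 12.95
ee_pos: [474.8, 197.9, 178.2]
orientation: [0.199, -3.135, 0.001]
ft_force: [0.1, -0.3, -0.7]
width: 19.7
grasp_force: 30.0
```

Emit:
{"op": "move_arm", "data": {"steps": [[[0,0,0.04],0,1],[[0,0,0.04],0,1],[[0,0,0],0,1]]}}

```text
t: 13.2
ee_pos: [475.0, 198.1, 176.4]
orientation: [0.198, -3.135, 0.0]
ft_force: [0.1, -0.3, 0.0]
width: 20.0
grasp_force: 30.0
```

Emit:
{"op": "move_arm", "data": {"steps": [[[0,0,0.04],0,1],[[0,0,0.04],0,1],[[0,0,0],0,1]]}}

```text
t: 13.45
ee_pos: [474.9, 198.6, 174.5]
orientation: [0.199, -3.135, 0.0]
ft_force: [-0.9, -0.0, -1.0]
width: 19.9
grasp_force: 30.0
```

Emit:
{"op": "move_arm", "data": {"steps": [[[0,0,0.04],0,1],[[0,0,0.04],0,1],[[0,0,0],0,1]]}}

```text
t: 13.7
ee_pos: [474.9, 198.7, 172.5]
orientation: [0.2, -3.135, 0.0]
ft_force: [-0.1, -0.5, -0.6]
width: 20.0
grasp_force: 30.0
```

Emit:
{"op": "move_arm", "data": {"steps": [[[0,0,0.04],0,1],[[0,0,0.03],0,1],[[0,0,0],0,1]]}}

```text
t: 13.95
ee_pos: [474.9, 198.7, 170.8]
orientation: [0.2, -3.135, 0.0]
ft_force: [0.1, 0.9, -0.8]
width: 19.7
grasp_force: 30.0
```

Emit:
{"op": "move_arm", "data": {"steps": [[[0,0,0.04],0,1],[[0,0,0.03],0,1],[[0,0,0],0,1]]}}

```text
t: 14.2
ee_pos: [474.9, 198.7, 169.0]
orientation: [0.2, -3.135, 0.0]
ft_force: [0.8, 0.2, 0.3]
width: 20.2
grasp_force: 30.0
```

Emit:
{"op": "move_arm", "data": {"steps": [[[0,0,0.04],0,1],[[0,0,0.03],0,1],[[0,0,0],0,1]]}}

```text
t: 14.45
ee_pos: [474.9, 198.7, 167.3]
orientation: [0.2, -3.135, 0.0]
ft_force: [0.2, 0.2, -0.9]
width: 20.0
grasp_force: 30.0
```

Emit:
{"op": "move_arm", "data": {"steps": [[[0,0,0.04],0,1],[[0,0,0.03],0,1],[[0,0,0],0,1]]}}

```text
t: 14.7
ee_pos: [475.2, 198.8, 166.0]
orientation: [-0.2, 3.135, 0.0]
ft_force: [-0.9, 0.0, 4.6]
width: 19.9
grasp_force: 30.0
```

Emit:
{"op": "move_arm", "data": {"steps": [[[0,0,0.04],0,1],[[0,0,0.03],0,1],[[0,0,0],0,1]]}}

```text
t: 14.95
ee_pos: [475.3, 198.8, 164.9]
orientation: [-0.2, 3.134, 0.0]
ft_force: [-2.4, -1.5, 11.2]
width: 20.0
grasp_force: 30.0
```

Emit:
{"op": "move_arm", "data": {"steps": [[[0,0,-0.48],0,1],[[0,0,0],0,1],[[0.5,-0.5,0],0,1],[[0.53,-0.52,0],0,1],[[0.5,-0.5,0],0,1],[[0,0,0.06],0,1],[[0,0,0.04],0,1],[[0,0,0],0,1],[[0,0,0],0,1]]}}

```text
t: 15.7
ee_pos: [442.6, 156.8, 173.3]
orientation: [-0.2, 3.135, 0.0]
ft_force: [0.1, -0.5, -0.8]
width: 19.9
grasp_force: 30.0
```

Emit:
{"op": "move_arm", "data": {"steps": [[[0,0,0.04],0,1],[[0,0,0.03],0,1],[[0,0,0],0,1]]}}

```text
t: 15.95
ee_pos: [442.0, 156.5, 171.4]
orientation: [0.2, -3.135, 0.0]
ft_force: [-0.7, 0.4, -0.6]
width: 20.1
grasp_force: 30.0
```

Emit:
{"op": "move_arm", "data": {"steps": [[[0,0,0.03],0,1],[[0,0,0.02],0,1],[[0,0,0],0,1]]}}

```text
t: 16.2
ee_pos: [442.0, 156.3, 170.7]
orientation: [-0.2, 3.135, 0.0]
ft_force: [-1.1, -0.5, 3.3]
width: 20.2
grasp_force: 30.0
```

Emit:
{"op": "move_arm", "data": {"steps": [[[0,0,-0.2],0,1],[[0,0,0],0,1],[[-0.14,-0.5,0],0,1],[[-0.14,-0.52,0],0,1],[[0,0,0.06],0,1],[[0,0,0.04],0,1],[[0,0,0],0,1],[[0,0,0],0,1]]}}

```text
t: 16.87
ee_pos: [451.7, 132.1, 172.8]
orientation: [0.2, -3.135, -0.0]
ft_force: [0.9, 0.6, -0.4]
width: 19.4
grasp_force: 30.0
```

Emit:
{"op": "move_arm", "data": {"steps": [[[0,0,0.03],0,1],[[0,0,0.03],0,1],[[0,0,0],0,1]]}}

```text
t: 17.12
ee_pos: [452.0, 132.1, 171.6]
orientation: [-0.2, 3.135, 0.0]
ft_force: [-1.2, 0.8, 4.0]
width: 20.0
grasp_force: 30.0
```

Emit:
{"op": "move_arm", "data": {"steps": [[[0,0,0.02],0,1],[[0,0,0.02],0,1],[[0,0,0.02],0,1],[[0,0,0],0,1]]}}

```text
t: 17.45
ee_pos: [452.1, 132.0, 170.5]
orientation: [-0.2, 3.135, 0.0]
ft_force: [-2.5, -0.7, 7.9]
width: 20.2
grasp_force: 30.0
```

Emit:
{"op": "move_arm", "data": {"steps": [[[0,0,0.02],0,1],[[0,0,0.02],0,1],[[0,0,0],0,1]]}}

```text
t: 17.7
ee_pos: [452.1, 132.0, 169.5]
orientation: [-0.2, 3.135, 0.0]
ft_force: [-2.0, -0.1, 8.4]
width: 19.9
grasp_force: 30.0
```

Emit:
{"op": "move_arm", "data": {"steps": [[[0,0,0.02],0,1],[[0,0,0.02],0,1],[[0,0,0.02],0,1],[[0,0,0.01],0,1],[[0,0,0],0,1]]}}

```text
t: 18.12
ee_pos: [452.1, 131.9, 167.8]
orientation: [-0.2, 3.135, 0.0]
ft_force: [-2.0, -0.4, 8.7]
width: 19.8
grasp_force: 30.0
```

Emit:
{"op": "move_arm", "data": {"steps": [[[0,0,-0.2],0,1],[[0,0,0],0,1],[[-0.8,0.68,0],0,1],[[-0.85,0.68,0],0,1],[[-0.82,0.68,0],0,1],[[0,0,0.1],0,1],[[0,0,0],0,1],[[0,0,0],0,1],[[0,0,0],0,1]]}}

```text
t: 18.87
ee_pos: [505.6, 189.4, 169.2]
orientation: [0.199, -3.134, 0.001]
ft_force: [0.2, -0.0, -0.8]
width: 19.9
grasp_force: 30.0
```

Emit:
{"op": "move_arm", "data": {"steps": [[[0,0,0.04],0,1],[[0,0,0.02],0,1],[[0,0,0],0,1]]}}

```text
t: 19.12
ee_pos: [506.5, 189.8, 168.2]
orientation: [0.199, -3.135, 0.0]
ft_force: [0.6, -0.2, -0.2]
width: 20.0
grasp_force: 30.0
```

Emit:
{"op": "move_arm", "data": {"steps": [[[0,0,0.02],0,1],[[0,0,0],0,1]]}}

```text
t: 19.28
ee_pos: [506.7, 190.0, 167.7]
orientation: [-0.199, 3.135, -0.0]
ft_force: [0.2, 0.1, -1.5]
width: 20.0
grasp_force: 30.0
```

Emit:
{"op": "move_arm", "data": {"steps": [[[0,0,0.02],0,1],[[0,0,0],0,1]]}}

```text
t: 19.45
ee_pos: [506.8, 190.2, 167.2]
orientation: [-0.2, 3.135, -0.0]
ft_force: [-0.8, -0.8, -0.2]
width: 19.8
grasp_force: 30.0
```

Emit:
{"op": "move_arm", "data": {"steps": [[[0,0,0.015],0,1],[[0,0,0],0,1]]}}

```text
t: 19.62
ee_pos: [506.9, 190.2, 166.9]
orientation: [-0.2, 3.135, -0.0]
ft_force: [-0.8, -0.3, 1.4]
width: 19.7
grasp_force: 30.0
```

Emit:
{"op": "move_arm", "data": {"steps": [[[0,0,-0.16],0,1],[[0.1,-0.75,0],0,1],[[0.12,-0.75,0],0,1],[[0,-0.75,0],0,1],[[0,0,0],0,1],[[0,0,0.08],0,1],[[0,0,0],0,1],[[0,0,0],0,1]]}}

```text
t: 20.28
ee_pos: [508.4, 134.4, 168.7]
orientation: [0.2, -3.135, -0.0]
ft_force: [-0.2, 0.0, -0.2]
width: 20.0
grasp_force: 30.0
```

Emit:
{"op": "move_arm", "data": {"steps": [[[0,0,0.02],0,1],[[0,0,0.02],0,1],[[0,0,0],0,1]]}}

```text
t: 20.53
ee_pos: [508.5, 134.2, 167.7]
orientation: [0.201, -3.135, -0.0]
ft_force: [-1.1, 0.9, 0.1]
width: 19.7
grasp_force: 30.0
```

Emit:
{"op": "move_arm", "data": {"steps": [[[0,0,0.02],0,1],[[0,0,0],0,1]]}}

```text
t: 20.7
ee_pos: [508.5, 134.1, 167.4]
orientation: [-0.2, 3.135, 0.001]
ft_force: [-0.5, 1.8, 1.0]
width: 20.0
grasp_force: 30.0
```

Emit:
{"op": "move_arm", "data": {"steps": [[[0,0,-0.12],0,1],[[0.75,0.1,0],0,1],[[0.75,0.1,0],0,1],[[0.75,0,0],0,1],[[0,0,0],0,1],[[0,0,0.08],0,1],[[0,0,0],0,1],[[0,0,0.02],0,1],[[0,0,0.02],0,1],[[0,0,0],0,1]]}}

```text
t: 21.53
ee_pos: [453.1, 131.7, 167.8]
orientation: [-0.2, 3.135, 0.0]
ft_force: [-2.7, -0.8, 7.6]
width: 19.6
grasp_force: 30.0
```

Emit:
{"op": "move_arm", "data": {"steps": [[[0,0,0.02],0,1],[[0,0,0],0,1],[[0,0,0],0,1]]}}

```text
t: 21.78
ee_pos: [453.1, 131.7, 167.4]
orientation: [-0.199, 3.135, 0.0]
ft_force: [-3.2, -0.8, 8.1]
width: 20.1
grasp_force: 30.0
```

Emit:
{"op": "move_arm", "data": {"steps": [[[0,0,-0.16],0,1],[[-0.1,0.75,0],0,1],[[-0.08,0.75,0],0,1],[[0,0.76,0],0,1],[[0,0,0],0,1],[[0,0,0.08],0,1],[[0,0,0],0,1],[[0,0,0.02],0,1],[[0,0,0.01],0,1],[[0,0,0],0,1]]}}

```text
t: 22.62
ee_pos: [449.6, 187.7, 168.2]
orientation: [-0.198, 3.135, 0.0]
ft_force: [-0.3, 0.6, 1.7]
width: 20.0
grasp_force: 30.0
```

Emit:
{"op": "move_arm", "data": {"steps": [[[0,0,0.02],0,1],[[0,0,0],0,1]]}}

```text
t: 22.78
ee_pos: [449.6, 187.9, 167.9]
orientation: [-0.199, 3.135, -0.0]
ft_force: [0.0, -0.2, 4.4]
width: 19.6
grasp_force: 30.0
```

Emit:
{"op": "move_arm", "data": {"steps": [[[0,0,-0.12],0,1],[[0.08,-0.75,0],0,1],[[0.07,-0.75,0],0,1],[[0,-0.75,0],0,1],[[0,0,0],0,1],[[0,0,0.06],0,1],[[0,0,0],0,1],[[0,0,0.02],0,1],[[0,0,0],0,1],[[0,0,0],0,1]]}}

```text
t: 23.62
ee_pos: [452.7, 132.4, 168.5]
orientation: [0.201, -3.135, 0.0]
ft_force: [-0.6, -0.2, -0.4]
width: 19.9
grasp_force: 30.0
```

Emit:
{"op": "move_arm", "data": {"steps": [[[0,0,0.015],0,1],[[0,0,0],0,1],[[0,0,0],0,1]]}}

```text
t: 23.87
ee_pos: [452.8, 132.2, 168.3]
orientation: [-0.2, 3.135, 0.0]
ft_force: [-0.4, 1.0, 1.3]
width: 19.7
grasp_force: 30.0
```

Emit:
{"op": "move_arm", "data": {"steps": [[[0,0,-0.1],0,1],[[-0.8,0.68,0],0,1],[[-0.82,0.68,0],0,1],[[-0.82,0.67,0],0,1],[[0,0,0],0,1],[[0,0,0.08],0,1],[[0,0,0.02],0,1],[[0,0,0],0,1],[[0,0,0],0,1]]}}

```text
t: 24.62
ee_pos: [506.0, 189.2, 168.0]
orientation: [0.199, -3.134, 0.001]
ft_force: [0.3, -0.6, 0.1]
width: 20.2
grasp_force: 30.0
```

Emit:
{"op": "move_arm", "data": {"steps": [[[0,0,0.02],0,1],[[0,0,0],0,1]]}}

```text
t: 24.78
ee_pos: [506.5, 189.5, 167.7]
orientation: [0.199, -3.135, 0.0]
ft_force: [-0.1, 0.2, -1.1]
width: 20.0
grasp_force: 30.0
```

Emit:
{"op": "move_arm", "data": {"steps": [[[0,0,0.01],0,1],[[0,0,0],0,1],[[0,0,0],0,1]]}}

```text
t: 25.03
ee_pos: [506.8, 189.8, 167.5]
orientation: [0.2, -3.135, 0.0]
ft_force: [-0.3, -1.0, -0.1]
width: 19.9
grasp_force: 30.0
```

Emit:
{"op": "move_arm", "data": {"steps": [[[0,0,0.01],0,1],[[0,0,0],0,1],[[0,0,0],0,1]]}}

```text
t: 25.28
ee_pos: [506.9, 189.9, 167.3]
orientation: [-0.2, 3.135, -0.0]
ft_force: [-0.5, 0.0, 1.0]
width: 20.0
grasp_force: 30.0
```

Emit:
{"op": "move_arm", "data": {"steps": [[[0,0,-0.14],0,1],[[0.9,-0.4,0],0,1],[[0.95,-0.38,0],0,1],[[0.98,-0.38,0],0,1],[[0,0,0],0,1],[[0,0,0.06],0,1],[[0,0,0.04],0,1],[[0,0,0.02],0,1],[[0,0,0.02],0,1],[[0,0,0],0,1]]}}

```text
t: 26.12
ee_pos: [441.5, 152.7, 167.7]
orientation: [-0.2, 3.134, 0.0]
ft_force: [-2.1, -0.3, 7.3]
width: 20.0
grasp_force: 30.0
```

Emit:
{"op": "move_arm", "data": {"steps": [[[0,0,0.02],0,1],[[0,0,0.02],0,1],[[0,0,0],0,1],[[0,0,0],0,1]]}}

```text
t: 26.45
ee_pos: [441.5, 152.7, 166.9]
orientation: [-0.2, 3.134, 0.0]
ft_force: [-2.4, -1.9, 8.6]
width: 19.8
grasp_force: 30.0
```

Emit:
{"op": "move_arm", "data": {"steps": [[[0,0,-0.12],0,1],[[0,0,0],0,1],[[0,0,0.04],0,1],[[0,0,0],0,1],[[0,0,0.02],0,1],[[0,0,0],0,1],[[0,0,0],0,1]]}}

```text
t: 27.03
ee_pos: [440.8, 152.4, 167.8]
orientation: [-0.2, 3.134, 0.0]
ft_force: [1.3, 1.3, 1.8]
width: 19.8
grasp_force: 30.0
```

Emit:
{"op": "move_arm", "data": {"steps": [[[0,0,0.01],0,1],[[0,0,0],0,1],[[0,0,0],0,1]]}}

```text
t: 27.28
ee_pos: [440.8, 152.4, 167.7]
orientation: [-0.2, 3.134, 0.0]
ft_force: [2.0, 1.1, 3.2]
width: 19.8
grasp_force: 30.0
```

Emit:
{"op": "move_arm", "data": {"steps": [[[0,0,-0.1],0,1],[[-0.8,0.1,0],0,1],[[-0.8,0.1,0],0,1],[[-0.8,0.09,0],0,1],[[-0.78,0,0],0,1],[[0,0,0.04],0,1],[[0,0,0.02],0,1],[[0,0,0],0,1],[[0,0,0.02],0,1],[[0,0,0],0,1],[[0,0,0],0,1]]}}

```text
t: 28.2
ee_pos: [517.3, 169.3, 167.9]
orientation: [0.2, -3.134, 0.0]
ft_force: [-0.1, -0.3, 0.0]
width: 19.8
grasp_force: 30.0
```

Emit:
{"op": "move_arm", "data": {"steps": [[[0,0,0.01],0,1],[[0,0,0],0,1],[[0,0,0],0,1]]}}

```text
t: 28.45
ee_pos: [518.0, 169.5, 167.7]
orientation: [0.2, -3.135, 0.0]
ft_force: [-0.9, 0.2, 0.3]
width: 20.2
grasp_force: 30.0
```

Emit:
{"op": "move_arm", "data": {"steps": [[[0,0,-0.1],0,1],[[0.5,-0.6,0],0,1],[[0.5,-0.6,0],0,1],[[0.43,-0.53,0],0,1],[[0,0,0],0,1],[[0,0,0.04],0,1],[[0,0,0.02],0,1],[[0,0,0],0,1],[[0,0,0.02],0,1],[[0,0,0],0,1],[[0,0,0],0,1]]}}

```text
t: 29.37
ee_pos: [488.5, 122.4, 168.1]
orientation: [0.201, -3.135, 0.0]
ft_force: [-0.7, -0.3, 0.3]
width: 19.8
grasp_force: 30.0
```

Emit:
{"op": "move_arm", "data": {"steps": [[[0,0,0.01],0,1],[[0,0,0],0,1],[[0,0,0],0,1]]}}

```text
t: 29.62
ee_pos: [488.4, 122.1, 167.9]
orientation: [-0.2, 3.135, 0.0]
ft_force: [1.0, 1.3, -1.2]
width: 20.1
grasp_force: 30.0
```

Emit:
{"op": "move_arm", "data": {"steps": [[[0,0,-0.3],0,1],[[0,0,-0.9],0,1],[[0,0,-0.9],0,1],[[0,-0.6,0],0,1],[[0,-1,0],0,1],[[0,-1,0],0,1],[[0,-1,0],0,1],[[0,-1,0],0,1],[[0,-1,0],0,1],[[0,-1,0],0,1],[[0,-1,0],0,1],[[0,-1,0],0,1],[[0,-1,0],0,1],[[0,-1,0],0,1],[[0,-1,0],0,1],[[0.3,-1,0],0,1],[[0.3,-1,0],0,1],[[0.24,-0.83,0],0,1],[[0,0,0],0,1],[[0,0,0],0,1]]}}

```text
t: 31.28
ee_pos: [513.0, -239.2, 220.8]
orientation: [-0.196, 3.135, 0.0]
ft_force: [0.8, 0.4, -0.2]
width: 19.7
grasp_force: 30.0
```

Emit:
{"op": "move_arm", "data": {"steps": [[[0,0,0.5],0,1],[[0,0,0.5],0,1],[[0,0,0],0,1],[[0,0,0],0,1],[[0,0,0],0,1],[[0,0,0],0,1]]}}

```text
t: 31.78
ee_pos: [513.8, -238.2, 196.3]
orientation: [-0.201, 3.134, -0.001]
ft_force: [0.4, -0.4, -0.4]
width: 20.2
grasp_force: 30.0
```

```bash
python3 -c "
from h import *
to([513.3,-238.3,167])
S=cams.get_image('scene')
cv2.imwrite('pics/c7.png',cv2.resize(S['image'][215:275,220:280,::-1],(540,540),interpolation=2))"
```

```text
t 31.78 pos [ 513.85 -238.15  196.31] yang 97.33 zax [ 1.1e-03 -5.0e-04 -1.0e+00] shift [ 0.024 -0.002  1.172] F [ 0.36 -0.44 -0.43] w 20.2 q6 [-0.46  0.37  1.78  0.    0.99 -2.15]
```

View pics/c7.png

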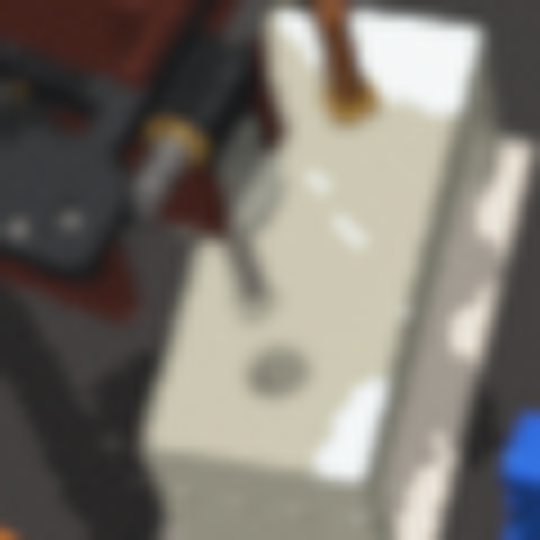

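The probe hangs straight, its tip at crop (258,305), above the hole at (277,372). Next I lower it into the hole.

Emit:
{"op": "move_arm", "data": {"steps": [[[0,0,0.6],0,1],[[0,0,0.5],0,1],[[0,0,0.3],0,1],[[0,0,0.2],0,1],[[0,0,0.2],0,1],[[0,0,0.2],0,1],[[0,0,0],0,1],[[0,0,0],0,1]]}}

```text
t: 32.5
ee_pos: [513.3, -238.5, 145.4]
orientation: [0.2, -3.135, -0.0]
ft_force: [-0.4, -0.7, -1.0]
width: 19.8
grasp_force: 30.0
```

Tip at 68 mm, in the hole with no contact. Continuing down to a TCP height of about 88.

Emit:
{"op": "move_arm", "data": {"steps": [[[0,0,0.5],0,1],[[0,0,0.5],0,1],[[0,0,0.5],0,1],[[0,0,0.4],0,1],[[0,0,0.2],0,1],[[0,0,0.1],0,1],[[0,0,0],0,1],[[0,0,0],0,1]]}}

```text
t: 33.17
ee_pos: [513.4, -238.5, 90.4]
orientation: [-0.2, 3.135, -0.0]
ft_force: [-0.3, 0.5, 0.2]
width: 19.7
grasp_force: 30.0
```

Emit:
{"op": "move_arm", "data": {"steps": [[[0,0,0.04],0,1],[[0,0,0.04],0,1],[[0,0,0],0,1]]}}

```text
t: 33.42
ee_pos: [513.4, -238.5, 88.7]
orientation: [-0.2, 3.135, -0.001]
ft_force: [-0.1, 0.4, 0.2]
width: 19.8
grasp_force: 30.0
```

Emit:
{"op": "move_arm", "data": {"steps": [[[0,0,0.03],0,1],[[0,0,0],0,1],[[0,0,0],0,1]]}}

```text
t: 33.67
ee_pos: [513.3, -238.4, 87.8]
orientation: [-0.2, 3.135, -0.0]
ft_force: [0.4, 0.1, -1.4]
width: 19.8
grasp_force: 30.0
```

Emit:
{"op": "move_arm", "data": {"steps": [[[0,0,0.01],0,0.9],[[0,0,0],0,0.7],[[0,0,0],0,0.4],[[0,0,0],0,0],[[0,0,0],0,0],[[0,0,0],0,0],[[0,0,0],0,0],[[0,0,0],0,0],[[0,0,0],0,0],[[0,0,-0.5],0,0],[[0,0,-1],0,0],[[0,0,-1],0,0],[[0,0,-1],0,0],[[0,0,-1],0,0],[[0,0,-1],0,0],[[0,0,-1],0,0],[[0,0,0],0,0],[[0,0,0],0,0]]}}

```text
t: 35.17
ee_pos: [514.1, -238.8, 252.2]
orientation: [-0.2, 3.132, -0.003]
ft_force: [0.5, 0.5, 0.6]
width: 88.1
grasp_force: 0.0
```

```bash
python3 -c "
from h import *
to([513.3,-238.3,167])
S=cams.get_image('scene')
cv2.imwrite('pics/c8.png',cv2.resize(S['image'][215:275,220:280,::-1],(540,540),interpolation=2))"
```

```text
t 35.17 pos [ 514.05 -238.79  252.24] yang 97.29 zax [ 0.0036 -0.0018 -1.    ] shift [0.039 0.031 3.409] F [0.52 0.49 0.62] w 88.1 q6 [-0.46  0.3   1.74  0.    1.1  -2.15]
```

View pics/c8.png

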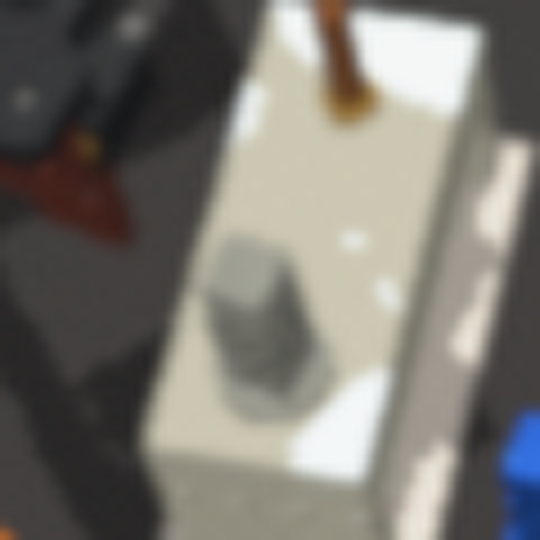

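The probe stands upright in its hole with the guard down on the rack, at crop (265,330), and the gripper is clear of it. I'm handing the job in.

```bash
python3 -c "
from h import *
print(ctrl.close_job())"
```

```text
the job is handed in; nothing more can be done
None
```

The job is handed in: light-touch readings put the slab's face within about 5 mrad of level (limit 17.5 mrad), the last picture shows the probe upright in its rack hole with the gripper clear, and pushing peaked at about 12 N; the hand-in call returned no verdict.

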